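# Push a dovetailed board over and up to the planing stop

### The arm

A 6-joint arm with a two-finger parallel gripper is mounted at the origin on the work surface. World frame = base frame: x ahead of the robot, y to its left, z up, the work surface at z = 0. Lengths are in mm, angles in rad, forces in N, time in s.
With the tool pointing down it reaches from about 350 to 975 mm from the base axis. Payload 7.1 kg.
Tool frame: the origin (TCP) lies between the finger pads; the fingertips stand 8 mm ahead of it and the grasp point (between the pads) lies 11 mm behind it; x points along the fingers, y is the direction in which the jaws open and shut, and the axes are right-handed (so a half turn about x gives the same grasp; the last joint's range is limited). The gripper opens to 88 mm and grips with 3 to 60 N. Pads are 20 mm wide; open, the fingers measure 115 mm over their backs; the gripper's body (75 mm by 178 mm) begins 61 mm behind the grasp point.
Start: joints at [-1.289, 0.423, 1.63, -0, 1.089, -0.019], TCP at [185.196, -596.915, 230.675] pointing down, gripper open.
Joint ranges: [-3, 3], [-0.9, 2.11], [0.09, 2.58], [-1.31, 4.45], [0.11, 2.69], [-2.54, 2.54]. Speed limits (rad/s): [2.39, 2.39, 3.01, 3.14, 3.14, 3.14].

### API

Orientations are given as a rotation vector (axis times angle).
In Python, from workcell import ctrl gives the robot as it stands.
- The arm moves only by the tool apply_moves, never from a script. Its argument "increments" is a list of rows, each an object with "gripper": the opening in per cent of the stroke, from 0 (shut) to 100 (fully open); "delta_pos": the shift along the tool's x, y, z in cm, a list of three; "dr": the turn, a rotation vector about the tool's x, y, z in rad, a list of three. In form: [{"gripper": gripper, "delta_pos": [dx, dy, dz], "dr": [ax, ay, az]}, ...]. A call has exactly 5 rows; each row shifts and turns the commanded pose from where the row before left it, along the tool's axes as they then stand; what a row does not reach is not made up. A row lasts 1/12 s, in which the tool goes at most 41.7 mm and 7.16 degrees, less where a joint would pass 70% of its speed; a pose out of reach is approached as far as the arm can. A call with a gripper value outside its range is refused whole. The fingers move at their own pace and stop on an object; the grip force is fixed at half the most. Time passes only in rows, so rows that do not move let the fingers close, or fill a call up. It gives the time, the measured TCP pose, the force and the opening at its end, in the units of the state.
- ctrl.get_obs(): the state, without advancing time (a new reading comes with each control period).
- ctrl.get_image(name): name is "scene" or "top" or "wrist"; returns a dict with "img" (400x640x3 uint8, red, green, blue), "range_z" (400x640 float32, mm along the optical axis (not along the pixel's ray), 0 where there is no reading), "mtx" (3x3 intrinsics, pixels), "rvec" (rotation vector, rad) and "tvec" (3), from world to camera coordinates, as OpenCV has them. Camera axes: x right, y down, z forward; pixel columns grow to the right and rows downward; lengths in mm; the calibration is good to about 2 mm. A picture is of the moment at which its call begins.
- ctrl.close_job(): hands the job in, once; it reports no verdict.
The state is a dict: "t": time; "qpos": joint angles; "qvel": joint speeds; "joint_torque": joint torques, N m; "ee_pos": TCP position; "orientation": TCP orientation; "ft_force": force on the tool from outside, world axes, zero at the start; "moment": the same for the moment, N m; "width": finger opening in mm.
Only numpy, scipy, OpenCV 4.12 (cv2) and the standard library are available. Lean on these libraries where they do the work, as an engineer would, in place of code of your own. Each camera call takes 0.05 s, during which the arm holds its last target. There are 200 camera calls.

### The job

The small cherry board stands on end on the planing board. Push it over with the fingertips so that its top end falls towards the wooden stop and it lies flat, then push it along until that end butts squarely against the stop, with the whole workpiece lying on the planing board. Only push: do not take the board between the fingers or lift it, and leave the mallet, the glue bottle and the chisel where they are.

Things in the scene. Friction and masses are not known exactly. Their poses are not given: they have to be found in the camera images.
- workpiece: cherry board 26 mm thick (its x), 96 wide (y), 140 long (z), 0.2 kg, reddish, with dark dovetail sockets at its top end. Starts standing loose on the plywood, its x pointing to the stop within 0.15 rad. Origin: centre of the foot end; z runs to the top end. Past 0.18 rad of tilt it falls over by itself, landing some 20 to 70 mm short of the stop. Too wide to span with most grippers.
- workpiece_top (a point): centre of the workpiece's top end face (140 mm from its origin)
- planing_board: plywood base 320 mm long (x), 180 wide (y), 12 thick, screwed to the bench, with a dark wooden stop across its far end, 30 mm thick, 180 wide, rising 18 mm above the plywood. Origin: centre of the underside, on the bench top; x points to the stop, z up. The stop's near face is at x = 120 mm; plywood is free from x = -160 to 120 mm.
- stop_face (a point): middle of the lower edge of the stop's near face, on the plywood's upper surface (12 mm above the bench)
- mallet: turned wooden carver's mallet standing on its head beside the planing board: head 72 mm across and 104 mm high, grey wrapped handle up to 200 mm. Origin: centre of its underside. Leave it alone.
- glue: yellow glue bottle with an orange cap standing beside the planing board on the other side from the mallet: 56 mm across, 160 mm high. Origin: centre of its underside. Leave it alone.
- chisel: chisel lying on the bench beyond the stop: 225 mm long along its x, 26 mm wide, 24 mm high, wooden handle and steel blade (blade to +x). Origin: on the bench, where handle and blade meet. Leave it alone.
Things that resemble listed ones, but are neither listed nor needed, are in the scene too. There is more than one size of the workpiece; the job needs the smallest.

How it is judged (in metres and radians):
On the way:
1. the workpiece has been tipped over and lies flat on the plywood, its top end towards the stop (angle between workpiece's own z axis and vertical between 1.5 and 1.64 rad and z of each of workpiece_top, workpiece in the frame of planing_board below 0.032 m and x of workpiece_top in the frame of planing_board above 0 m), for 0.1 s.
At the end, for the whole second after the job is handed in: the workpiece lies flat on the plywood, at rest, top end towards the stop and within 5 mm of its near face, square to the stop within 0.06 rad, its centre line within 45 mm of the planing board's; mallet, glue bottle and chisel are within 20 mm of where they stood (angle between workpiece's own z axis and vertical between 1.5 and 1.64 rad and z of each of workpiece_top, workpiece in the frame of planing_board below 0.032 m and x of workpiece_top in the frame of planing_board between 0.115 and 0.124 m and angle between the y axis of workpiece and the y axis of planing_board, either way round below 0.06 rad and y of workpiece_top in the frame of planing_board between -0.045 and 0.045 m and y of workpiece in the frame of planing_board between -0.045 and 0.045 m and linear speed of workpiece below 0.01 m/s and distance of each of mallet, glue, chisel from where it was at the start of the episode below 0.02 m); the robot touches nothing.
It fails at once if the workpiece is lifted off the planing board (height (world z) of workpiece above 0.065 m or (height (world z) of workpiece above 0.035 m and height (world z) of workpiece_top above 0.175 m)).
It fails at once if the workpiece is taken between the fingers (x of the grasp point in the frame of workpiece between -0.009 and 0.009 m and y of the grasp point in the frame of workpiece between -0.04 and 0.04 m and z of the grasp point in the frame of workpiece between 0.002 and 0.148 m).
It fails at once if the mallet, glue bottle or chisel is moved or knocked over (distance of any of mallet, glue, chisel from where it was at the start of the episode above 0.02 m or angle between any of mallet, glue's own z axis and vertical above 0.4 rad).
It also fails if it takes over 48 s, if anything falls off the work surface, if the arm or the gripper's body presses on something with over 40 N, if the wrist force passes 120 N, or if a joint passes its speed limit or range.

## Working session

There is one attempt and no reset: what is moved stays moved. The work goes in short steps, Python scripts to look and compute and a tool call to move; the robot and the scene stay as the last step left them, time stands still between calls to the robot, and variables do not carry over. Pictures are saved under pics/ and viewed, about 8 in all and at most 12, crops included, and the job is handed in when it is done.

Besides the shell and the picture viewer there is one more tool, called after "Emit:" as name([rows], argument=value, ...), one row to a line, values as JSON. apply_moves: Moves the arm, as the interface text tells. Its arguments: {"type":"object","properties":{"increments":{"type":"array","items":{"type":"object","properties":{"gripper":{"type":"number"},"delta_pos":{"type":"array","items":{"type":"number"}},"dr":{"type":"array","items":{"type":"number"}}}}}},"required":["increments"]}

```bash
mkdir -p pics; ls; python3 - <<'E'
from workcell import ctrl
import cv2,numpy as np
print(ctrl.get_obs())
for n in("scene","top"):
    d=ctrl.get_image(n); cv2.imwrite(f"pics/{n}0.png",d["img"][:,:,::-1]); np.savez(f"{n}0.npz",**d)
    print(n,d["mtx"].tolist(),d["rvec"],d["tvec"])
E
```

```text
pics
{'t': 0.0, 'qpos': array([-1.28900401e+00,  4.23835712e-01,  1.63071588e+00, -5.60226761e-07,
        1.08857458e+00, -1.90137150e-02]), 'qvel': array([ 1.01104134e-03, -1.28980501e-03,  2.46868239e-04, -2.38271416e-03,
       -8.71091868e-05, -5.76104315e-04]), 'joint_torque': array([-9.14114139e-05, -5.44631588e+01, -2.73662406e+01,  6.44624582e-02,
        2.27647321e-02, -1.56704932e-04]), 'ee_pos': array([ 185.04331283, -596.39834847,  229.89471493]), 'orientation': array([ 2.05996288,  0.31379808, -2.06038254]), 'ft_force': array([-0.18512769, -0.49250182,  0.01048973]), 'moment': array([-0.01495764, -0.04182854,  0.00280174]), 'width': 88.00049224547473}
scene [[420.22249408956276, 0.0, 316.0167216124972], [0.0, 420.22249408956276, 199.30001697581287], [0.0, 0.0, 1.0]] [ 2.39313962  0.99197927 -0.30510023] [-389.60794082 -227.21859623 1360.1562947 ]
top [[441.34580773324785, 0.0, 326.3735185574528], [0.0, 441.34580773324785, 201.88087568193126], [0.0, 0.0, 1.0]] [ 2.21266416 -2.17189155  0.10606603] [   1.44956003  543.01653634 1273.51217318]
```

View pics/scene0.png

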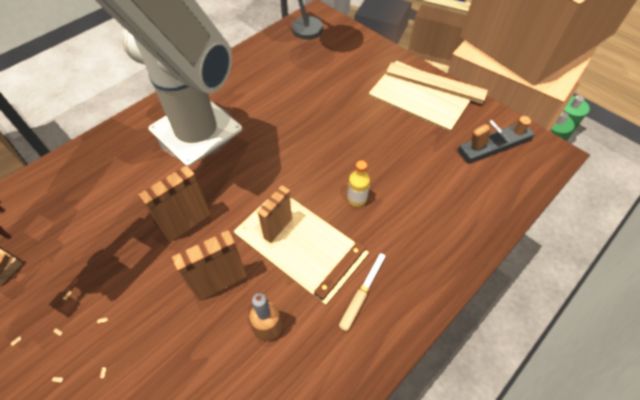

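View pics/top0.png

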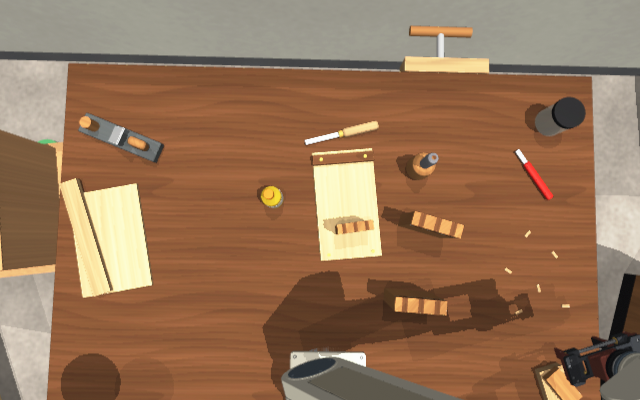

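The top view shows the free-standing candidates: the board on the plywood at (355,228), with larger look-alikes off the plywood at (437,224) and (421,306). The mallet is at (425,163), the glue at (272,197) and the chisel at (342,133). I choose the one on the plywood, which is also the smallest. Next I'll check it in a close crop and measure.

```bash
cat >h.py <<'E'
import cv2,numpy as np
def cloud(d):
    R,_=cv2.Rodrigues(d["rvec"]); z=d["range_z"].astype(float); v,u=np.indices(z.shape); K=d["mtx"]
    c=np.stack([(u-K[0,2])/K[0,0]*z,(v-K[1,2])/K[1,1]*z,z],-1)
    w=(c-np.ravel(d["tvec"]))@R; w[z<=0]=np.nan; return w
def rect(P):
    r=cv2.minAreaRect(P[:,:2].astype(np.float32)); return np.round(r[0],1),np.round(r[1],1),round(r[2],2),np.round(cv2.boxPoints(r)).tolist()
def blobs(m,W,minpx=30):
    n,l,s,c=cv2.connectedComponentsWithStats(m.astype(np.uint8))
    for i in range(1,n):
        if s[i,4]>=minpx: yield np.round(c[i]),s[i,4],W[l==i]
E
python3 - <<'E'
import numpy as np,cv2
from h import *
d=np.load("top0.npz");W=cloud(d);z=W[...,2];im=d["img"]
roi=np.zeros(z.shape,bool);roi[115:320,250:475]=1
hsv=cv2.cvtColor(im,cv2.COLOR_RGB2HSV)
for nm,m in(("high>120",(z>120)),("ply",(abs(z-12)<6)&(hsv[...,2]>130)&(hsv[...,1]<150)),("stop",(abs(z-30)<5)),("low18-110",(z>18)&(z<118))):
    for c,n,P in blobs(m&roi,W): print(nm,c,n,"z",np.round(np.percentile(P[:,2],[5,50,95])),*rect(P))
s=np.load("scene0.npz")["img"]
a=cv2.resize(im[140:270,300:400],None,fx=4,fy=4);b=cv2.resize(s[170:310,220:370],None,fx=2.6,fy=520/140*1)
cv2.imwrite("pics/c1.png",np.hstack([a,b])[:,:,::-1])
E
```

```text
high>120 [429. 160.] 170 z [130. 184. 200.] [ 649.9 -255.2] [29.7 30.9] 68.69 [[630.0, -263.0], [659.0, -275.0], [670.0, -247.0], [641.0, -236.0]]
high>120 [269. 194.] 101 z [122. 160. 163.] [550.9 165.1] [27.5 25.3] 0.94 [[537.0, 177.0], [537.0, 152.0], [565.0, 153.0], [564.0, 178.0]]
high>120 [434. 224.] 900 z [139. 192. 196.] [ 479. -268.] [132.5  36.9] 74.98 [[444.0, -327.0], [480.0, -337.0], [514.0, -209.0], [478.0, -199.0]]
high>120 [355. 226.] 371 z [149. 153. 156.] [470.4 -62.9] [26.5 96.4] 9.11 [[450.0, -17.0], [465.0, -113.0], [491.0, -108.0], [476.0, -13.0]]
high>120 [418. 304.] 978 z [137. 192. 196.] [ 274.4 -225.8] [132.2  36.9] 86.26 [[252.0, -291.0], [289.0, -293.0], [297.0, -161.0], [260.0, -159.0]]
ply [322. 137.] 142 z [11. 15. 17.] [735.6  28.4] [ 15.2 102.5] 14.8 [[715.0, 76.0], [741.0, -23.0], [756.0, -19.0], [730.0, 80.0]]
ply [341. 151.] 131 z [ 8. 13. 17.] [696.5 -31.1] [  7.9 176.9] 5.42 [[684.0, 57.0], [701.0, -120.0], [709.0, -119.0], [692.0, 57.0]]
ply [346. 209.] 5232 z [ 9. 13. 17.] [521.5 -49.4] [282.2 181.1] 5.58 [[372.0, 27.0], [390.0, -153.0], [671.0
[... 463 characters left out ...]
 z [25. 31. 35.] [675.1 -34.7] [ 34.7 180.1] 7.4 [[646.0, 52.0], [670.0, -126.0], [704.0, -122.0], [681.0, 57.0]]
low18-110 [418. 167.] 459 z [ 32.  98. 108.] [ 647.1 -253. ] [69.3 61. ] 33.6 [[601.0, -247.0], [635.0, -298.0], [693.0, -259.0], [659.0, -208.0]]
low18-110 [273. 197.] 258 z [ 45. 105. 117.] [551.1 165.8] [54.1 54.1] 0.9 [[524.0, 192.0], [525.0, 138.0], [579.0, 139.0], [578.0, 193.0]]
low18-110 [416. 226.] 199 z [ 26.  70. 113.] [ 465.4 -258.2] [132.6  32.6] 59.94 [[418.0, -307.0], [446.0, -324.0], [513.0, -209.0], [484.0, -193.0]]
low18-110 [404. 293.] 261 z [ 22.  69. 112.] [ 290.9 -223.1] [ 34.4 136.3] 10.84 [[261.0, -159.0], [287.0, -293.0], [321.0, -287.0], [295.0, -153.0]]
```

View pics/c1.png

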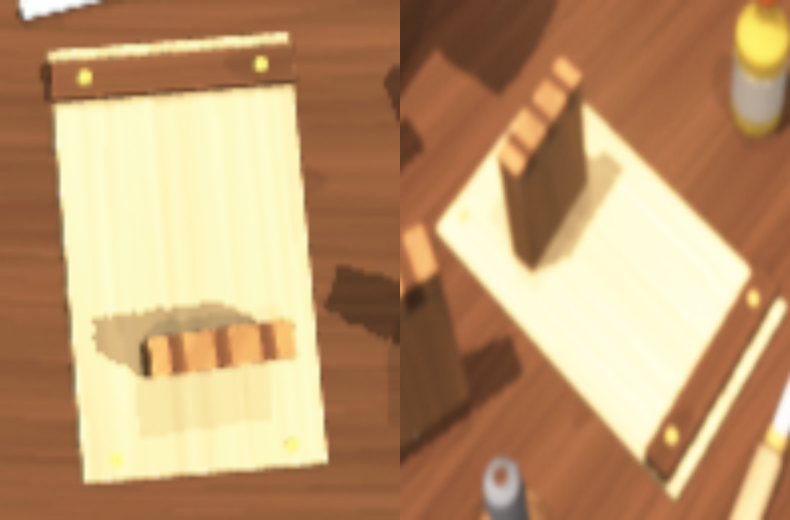

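The crop confirms the choice. It has a 26×96 mm top at z≈153, stands on the plywood, and measures 26.5×96.4; the look-alikes are 132 mm wide and 192 mm high. Next is the planning of the tool pose.

```bash
cat >>h.py <<'E'
from scipy.spatial.transform import Rotation as Ro
def pose_for(xyz,yaw):  # tool down, jaw along y of yaw; choose nearest of two
    from workcell import ctrl
    o=ctrl.get_obs(); R=Ro.from_rotvec(o["orientation"]); best=None
    for s in(1,-1):
        x=np.array([0,0,-1.]); y=s*np.array([-np.sin(yaw),np.cos(yaw),0]); T=Ro.from_matrix(np.stack([x,y,np.cross(x,y)],1))
        dr=(R.inv()*T).as_rotvec()
        if best is None or np.linalg.norm(dr)<np.linalg.norm(best): best=dr
    print("dr",np.round(best,3),"dpos cm(tool now)",np.round(R.inv().apply(np.array(xyz)-o["ee_pos"])/10,2),"pos",np.round(o["ee_pos"],1),"t",o["t"],"F",np.round(o["ft_force"],1),"w",o["width"]); print("axes\n",np.round(R.as_matrix(),3))
E
python3 - <<'E'
from h import *
pose_for([421,-71,280],np.radians(9.11))
E
```

```text
dr [0.142 0.    0.001] dpos cm(tool now) [ -4.94 -43.2  -38.1 ] pos [ 185.1 -596.5  230. ] t 0.1 F [-0.4  0.4  0.1] w 87.7880147036602
axes
 [[-0.     0.296 -0.955]
 [ 0.001 -0.955 -0.296]
 [-1.    -0.001 -0.   ]]
```

Emit:
apply_moves([
  {"gripper": 57,"delta_pos": [-2.5,0,0],"dr": [0.071,0,0]},
  {"gripper": 57,"delta_pos": [-2.5,0,0],"dr": [0.071,0,0]},
  {"gripper": 57,"delta_pos": [0,-2.4,-1.6],"dr": [0,0,0]},
  {"gripper": 57,"delta_pos": [0,-2.4,-1.6],"dr": [0,0,0]},
  {"gripper": 57,"delta_pos": [0,-2.4,-1.6],"dr": [0,0,0]},
])

```text
t: 0.52
ee_pos: [221.3, -517.4, 280.6]
orientation: [2.139, 0.169, -2.139]
ft_force: [0.9, 1.1, 0.4]
width: 58.3
```

Emit:
apply_moves([
  {"gripper": 57,"delta_pos": [0,-2.4,-1.6],"dr": [0,0,0]},
  {"gripper": 57,"delta_pos": [0,-2.4,-1.6],"dr": [0,0,0]},
  {"gripper": 57,"delta_pos": [0,-2.4,-1.6],"dr": [0,0,0]},
  {"gripper": 57,"delta_pos": [0,-2.4,-1.6],"dr": [0,0,0]},
  {"gripper": 57,"delta_pos": [0,-2.4,-1.6],"dr": [0,0,0]},
])

```text
t: 0.93
ee_pos: [281.4, -385.6, 280.4]
orientation: [2.139, 0.17, -2.139]
ft_force: [0.6, -0.1, 0.5]
width: 50.1
```

Emit:
apply_moves([
  {"gripper": 57,"delta_pos": [0,-2.4,-1.6],"dr": [0,0,0]},
  {"gripper": 57,"delta_pos": [0,-2.4,-1.6],"dr": [0,0,0]},
  {"gripper": 57,"delta_pos": [0,-2.4,-1.6],"dr": [0,0,0]},
  {"gripper": 57,"delta_pos": [0,-2.4,-1.6],"dr": [0,0,0]},
  {"gripper": 57,"delta_pos": [0,-2.4,-1.6],"dr": [0,0,0]},
])

```text
t: 1.35
ee_pos: [341.4, -254.5, 280.5]
orientation: [2.139, 0.17, -2.139]
ft_force: [0.5, -0.8, 0.7]
width: 50.3
```

```bash
python3 - <<'E'
from h import *
pose_for([421,-71,138],np.radians(9.11))
E
```

```text
dr [-0.  0.  0.] dpos cm(tool now) [ 14.25 -16.86 -10.76] pos [ 341.4 -254.5  280.5] t 1.35 F [ 0.5 -0.8  0.7] w 50.278633725194766
axes
 [[-0.     0.158 -0.987]
 [ 0.    -0.987 -0.158]
 [-1.    -0.     0.   ]]
```

Emit:
apply_moves([
  {"gripper": 57,"delta_pos": [0,-3.3,-2.1],"dr": [0,0,0]},
  {"gripper": 57,"delta_pos": [0,-3.3,-2.1],"dr": [0,0,0]},
  {"gripper": 57,"delta_pos": [0,-3.3,-2.1],"dr": [0,0,0]},
  {"gripper": 57,"delta_pos": [0,-3.3,-2.1],"dr": [0,0,0]},
  {"gripper": 57,"delta_pos": [0,-3.3,-2.1],"dr": [0,0,0]},
])

```text
t: 1.77
ee_pos: [418.9, -74.5, 280.7]
orientation: [2.139, 0.17, -2.139]
ft_force: [1.4, 0.4, 0.8]
width: 50.1
```

Emit:
apply_moves([
  {"gripper": 57,"delta_pos": [3,0,0],"dr": [0,0,0]},
  {"gripper": 57,"delta_pos": [3,0,0],"dr": [0,0,0]},
  {"gripper": 57,"delta_pos": [3,0,0],"dr": [0,0,0]},
  {"gripper": 57,"delta_pos": [3,0,0],"dr": [0,0,0]},
  {"gripper": 57,"delta_pos": [2,0,0],"dr": [0,0,0]},
])

```text
t: 2.18
ee_pos: [417.5, -75.9, 138.4]
orientation: [2.136, 0.172, -2.141]
ft_force: [-0.1, 0.0, -0.1]
width: 49.9
```

```bash
python3 - <<'E'
from h import *
from workcell import ctrl
d=ctrl.get_image("scene");cv2.imwrite("pics/s1.png",cv2.resize(d["img"][130:330,180:400],None,fx=3,fy=3)[:,:,::-1])
pose_for([470.4,-62.9,138],np.radians(9.11))
E
```

```text
dr [0.    0.007 0.003] dpos cm(tool now) [-0.24 -0.39 -5.6 ] pos [415.8 -75.6 136. ] t 2.2333 F [-1.9 -0.1 -1.9] w 49.88604683668186
axes
 [[-0.007  0.158 -0.987]
 [ 0.001 -0.987 -0.159]
 [-1.    -0.003  0.007]]
```

View pics/s1.png

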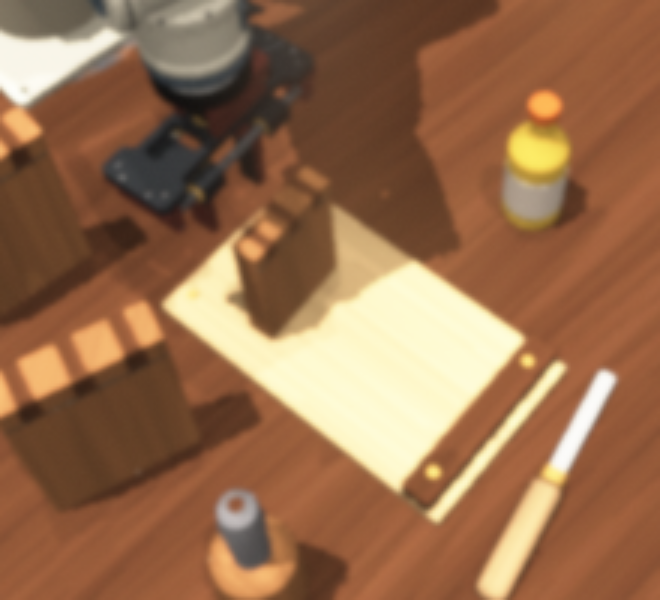

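The picture shows the gripper clear behind the standing board (crop 220,170; board 285,250). I'll push along tool −z.

Emit:
apply_moves([
  {"gripper": 57,"delta_pos": [0,-0.4,-0.6],"dr": [0,0,0]},
  {"gripper": 57,"delta_pos": [0,0,-0.7],"dr": [0,0,0]},
  {"gripper": 57,"delta_pos": [0,0,-0.6],"dr": [0,0,0]},
  {"gripper": 57,"delta_pos": [0,0,-0.5],"dr": [0,0,0]},
  {"gripper": 57,"delta_pos": [0,0,-0.5],"dr": [0,0,0]},
])

```text
t: 2.65
ee_pos: [448.5, -67.9, 141.9]
orientation: [2.141, 0.17, -2.136]
ft_force: [0.8, -1.0, -0.1]
width: 50.0
```

Emit:
apply_moves([
  {"gripper": 57,"delta_pos": [0,0,-0.5],"dr": [0,0,0]},
  {"gripper": 57,"delta_pos": [0,0,-0.5],"dr": [0,0,0]},
  {"gripper": 57,"delta_pos": [0,0,-0.5],"dr": [0,0,0]},
  {"gripper": 57,"delta_pos": [0,0,-0.5],"dr": [0,0,0]},
  {"gripper": 57,"delta_pos": [0,0,-0.5],"dr": [0,0,0]},
])

```text
t: 3.07
ee_pos: [472.0, -63.9, 140.7]
orientation: [2.139, 0.17, -2.139]
ft_force: [-0.3, -0.2, 1.0]
width: 50.1
```

```bash
python3 - <<'E'
from h import *
from workcell import ctrl
pose_for([470.4,-62.9,138],np.radians(9.11))
d=ctrl.get_image("scene");cv2.imwrite("pics/s2.png",cv2.resize(d["img"][130:330,180:400],None,fx=3,fy=3)[:,:,::-1])
E
```

```text
dr [-0.  0.  0.] dpos cm(tool now) [ 0.27 -0.12  0.14] pos [472.  -63.9 140.7] t 3.0667 F [-0.3 -0.2  1. ] w 50.05212788365866
axes
 [[-0.     0.158 -0.987]
 [ 0.    -0.987 -0.158]
 [-1.    -0.     0.   ]]
```

View pics/s2.png

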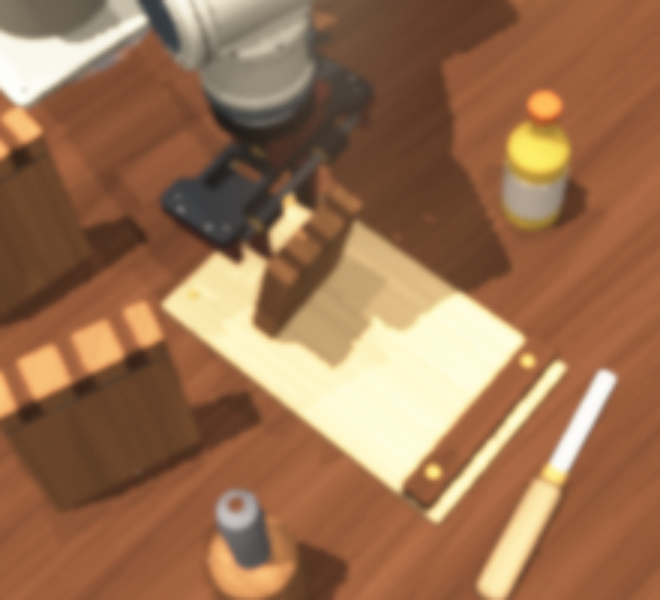

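The board is tilting towards the stop, with its top edge at crop (310,240). A little more push.

Emit:
apply_moves([
  {"gripper": 57,"delta_pos": [0,0,-0.6],"dr": [0,0,0]},
  {"gripper": 57,"delta_pos": [0,0,-0.6],"dr": [0,0,0]},
  {"gripper": 57,"delta_pos": [0,0,-0.3],"dr": [0,0,0]},
  {"gripper": 57,"delta_pos": [0,0,0],"dr": [0,0,0]},
  {"gripper": 57,"delta_pos": [0,0,0],"dr": [0,0,0]},
])

```text
t: 3.53
ee_pos: [486.4, -61.5, 140.6]
orientation: [2.138, 0.17, -2.139]
ft_force: [-1.1, -0.1, 0.0]
width: 50.0
```

Emit:
apply_moves([
  {"gripper": 57,"delta_pos": [0,0,2],"dr": [0,0,0]},
  {"gripper": 57,"delta_pos": [0,0,2],"dr": [0,0,0]},
  {"gripper": 57,"delta_pos": [0,0,2],"dr": [0,0,0]},
  {"gripper": 57,"delta_pos": [0,0,1.5],"dr": [0,0,0]},
  {"gripper": 57,"delta_pos": [0,0,0],"dr": [0,0,0]},
])

```text
t: 3.95
ee_pos: [408.8, -73.3, 140.2]
orientation: [2.136, 0.17, -2.143]
ft_force: [-0.1, 0.1, 0.5]
width: 50.2
```

```bash
cat >>h.py <<'E'
B=np.array([540.3,-47.4]); YB=np.radians(5.58)
def look(name):
    from workcell import ctrl
    d=ctrl.get_image("top"); W=cloud(d); z=W[...,2]; hsv=cv2.cvtColor(d["img"],cv2.COLOR_RGB2HSV)
    cv2.imwrite(f"pics/{name}.png",cv2.resize(d["img"][110:280,250:460],None,fx=3,fy=3)[:,:,::-1])
    L=(W[...,:2]-B)@np.array([[np.cos(YB),-np.sin(YB)],[np.sin(YB),np.cos(YB)]])
    m=(L[...,0]>-160)&(L[...,0]<117)&(abs(L[...,1])<88)&(z>24)&(z<60)
    for c,n,P in blobs(m,np.dstack([L,z]),60): print(c,n,np.round(np.percentile(P[:,2],[5,50,95])),"board frame",*rect(P))
E
python3 - <<'E'
from h import *
look("t3"); pose_for([470.4,-62.9,138],np.radians(5.58))
E
```

```text
[347. 197.] 1597 [34. 39. 43.] board frame [17.5 -3. ] [140.6  96.2] 3.52 [[-56.0, 41.0], [-50.0, -55.0], [91.0, -47.0], [85.0, 49.0]]
dr [0.061 0.001 0.   ] dpos cm(tool now) [ 0.27 -0.11 -6.02] pos [411.1 -73.5 140.7] t 4.0 F [ 0.1 -0.4  0. ] w 50.36252903231411
axes
 [[-0.001  0.157 -0.988]
 [ 0.    -0.988 -0.157]
 [-1.    -0.     0.001]]
```

View pics/t3.png

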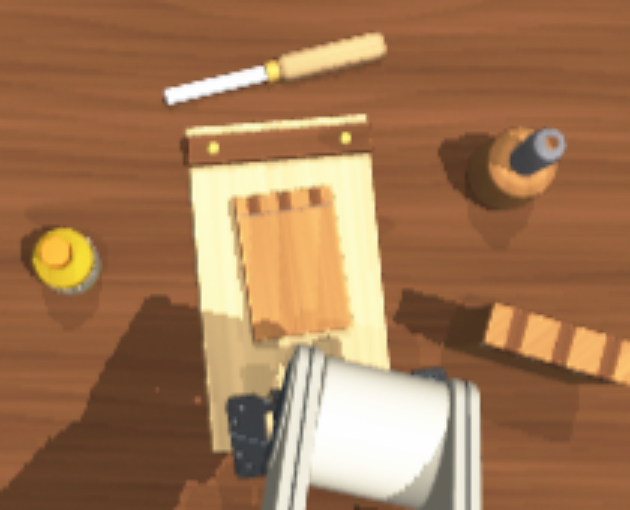

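It lies flat (140.6×96.2 mm, z≈39) and 33 mm short of the stop, with yaw 0.06 relative to it. Now I'll align the tool square to the board and come down behind the foot end.

Emit:
apply_moves([
  {"gripper": 57,"delta_pos": [0,0,0],"dr": [0.061,0,0]},
  {"gripper": 57,"delta_pos": [0,-0.8,-1.9],"dr": [0,0,0]},
  {"gripper": 57,"delta_pos": [0,0,-1.9],"dr": [0,0,0]},
  {"gripper": 57,"delta_pos": [2.5,0,0],"dr": [0,0,0]},
  {"gripper": 57,"delta_pos": [2.5,0,0],"dr": [0,0,0]},
])

```text
t: 4.42
ee_pos: [453.6, -61.8, 91.3]
orientation: [2.177, 0.106, -2.163]
ft_force: [-0.2, 0.7, -0.4]
width: 50.1
```

Emit:
apply_moves([
  {"gripper": 57,"delta_pos": [2.5,0,0],"dr": [0,0,0]},
  {"gripper": 57,"delta_pos": [2,0,0],"dr": [0,0,0]},
  {"gripper": 57,"delta_pos": [1.2,0,0],"dr": [0,0,0]},
  {"gripper": 57,"delta_pos": [0.5,0,0],"dr": [0,0,0]},
  {"gripper": 57,"delta_pos": [0,0,0],"dr": [0,0,0]},
])

```text
t: 4.83
ee_pos: [449.7, -61.6, 27.6]
orientation: [2.17, 0.107, -2.173]
ft_force: [-0.3, 0.6, 0.4]
width: 50.2
```

```bash
python3 - <<'E'
from h import *
t=B+np.array([[np.cos(YB),-np.sin(YB)],[np.sin(YB),np.cos(YB)]])@[-30,-6]
look("t4");pose_for([*t,28],YB)
E
```

```text
[347. 193.] 1313 [35. 39. 43.] board frame [20.2 -2.7] [135.   96.1] 3.61 [[-50.0, 41.0], [-44.0, -55.0], [91.0, -46.0], [85.0, 49.0]]
dr [0. 0. 0.] dpos cm(tool now) [ 0.04  0.06 -6.12] pos [450.  -61.7  28.4] t 4.8833 F [ 0.  -0.2 -0. ] w 50.16492371384928
axes
 [[-0.     0.098 -0.995]
 [ 0.    -0.995 -0.098]
 [-1.    -0.     0.   ]]
```

Emit:
apply_moves([
  {"gripper": 57,"delta_pos": [0,0,-0.7],"dr": [0,0,0]},
  {"gripper": 57,"delta_pos": [0,0,-0.6],"dr": [0,0,0]},
  {"gripper": 57,"delta_pos": [0,0,-0.6],"dr": [0,0,0]},
  {"gripper": 57,"delta_pos": [0,0,-0.6],"dr": [0,0,0]},
  {"gripper": 57,"delta_pos": [0,0,-0.5],"dr": [0,0,0]},
])

```text
t: 5.3
ee_pos: [479.9, -58.7, 29.2]
orientation: [2.171, 0.106, -2.171]
ft_force: [-2.2, 0.2, 2.3]
width: 50.2
```

Emit:
apply_moves([
  {"gripper": 57,"delta_pos": [0,0,-0.5],"dr": [0,0,0]},
  {"gripper": 57,"delta_pos": [0,0,-0.5],"dr": [0,0,0]},
  {"gripper": 57,"delta_pos": [0,0,-0.5],"dr": [0,0,0]},
  {"gripper": 57,"delta_pos": [0,0,-0.5],"dr": [0,0,0]},
  {"gripper": 57,"delta_pos": [0,0,-0.5],"dr": [0,0,0]},
])

```text
t: 5.72
ee_pos: [504.3, -56.3, 28.6]
orientation: [2.171, 0.106, -2.172]
ft_force: [-3.4, 0.4, 2.9]
width: 49.8
```

Emit:
apply_moves([
  {"gripper": 57,"delta_pos": [0,0,-0.2],"dr": [0,0,0]},
  {"gripper": 57,"delta_pos": [0,0,-0.2],"dr": [0,0,0]},
  {"gripper": 57,"delta_pos": [0,0,0],"dr": [0,0,0]},
  {"gripper": 57,"delta_pos": [0,0,0],"dr": [0,0,0]},
  {"gripper": 57,"delta_pos": [0,0,0],"dr": [0,0,0]},
])

```text
t: 6.13
ee_pos: [508.0, -56.0, 28.6]
orientation: [2.171, 0.106, -2.171]
ft_force: [-2.7, -0.6, -0.1]
width: 50.3
```

```bash
python3 - <<'E'
from h import *
t=B+np.array([[np.cos(YB),-np.sin(YB)],[np.sin(YB),np.cos(YB)]])@[-30,-6]
look("t5");pose_for([*t,28],YB)
E
```

```text
[347. 175.] 793 [34. 39. 43.] board frame [69.6 -6.4] [95.4 97. ] 1.18 [[21.0, 41.0], [23.0, -56.0], [118.0, -54.0], [116.0, 43.0]]
dr [0. 0. 0.] dpos cm(tool now) [ 0.06  0.06 -0.31] pos [507.9 -56.   28.6] t 6.1833 F [-1.7 -0.4 -1. ] w 50.1941892284455
axes
 [[-0.     0.098 -0.995]
 [ 0.    -0.995 -0.098]
 [-1.    -0.     0.   ]]
```

View pics/t5.png

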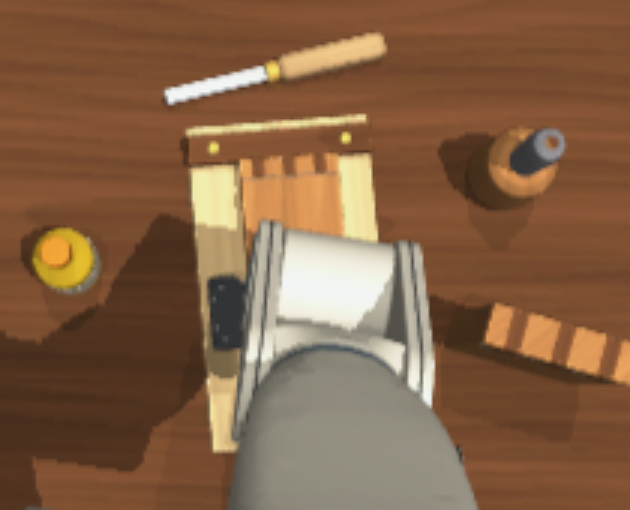

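The top end is at or almost at the stop, crop row ~155. I'll press on gently until the force rises.

Emit:
apply_moves([
  {"gripper": 57,"delta_pos": [0,0,-0.1],"dr": [0,0,0]},
  {"gripper": 57,"delta_pos": [0,0,-0.1],"dr": [0,0,0]},
  {"gripper": 57,"delta_pos": [0,0,-0.1],"dr": [0,0,0]},
  {"gripper": 57,"delta_pos": [0,0,0],"dr": [0,0,0]},
  {"gripper": 57,"delta_pos": [0,0,0],"dr": [0,0,0]},
])

```text
t: 6.6
ee_pos: [508.0, -55.8, 28.4]
orientation: [2.165, 0.107, -2.178]
ft_force: [-10.0, -3.0, 7.2]
width: 49.8
```

Emit:
apply_moves([
  {"gripper": 57,"delta_pos": [0,0,-0.1],"dr": [0,0,0]},
  {"gripper": 57,"delta_pos": [0,0,0],"dr": [0,0,0]},
  {"gripper": 57,"delta_pos": [0,0,0],"dr": [0,0,0]},
  {"gripper": 57,"delta_pos": [0,0,0],"dr": [0,0,0]},
  {"gripper": 57,"delta_pos": [0,0,0],"dr": [0,0,0]},
])

```text
t: 7.02
ee_pos: [508.0, -55.7, 28.3]
orientation: [2.163, 0.107, -2.18]
ft_force: [-13.5, -3.3, 8.7]
width: 50.3
```

The TCP has stalled at x=508 while the force rises to 13 N, so the board is butted. Backing off and checking.

Emit:
apply_moves([
  {"gripper": 57,"delta_pos": [0,0,0.2],"dr": [0,0,0]},
  {"gripper": 57,"delta_pos": [0,0,0.4],"dr": [0,0,0]},
  {"gripper": 57,"delta_pos": [0,0,1.4],"dr": [0,0,0]},
  {"gripper": 57,"delta_pos": [0,0,2.5],"dr": [0,0,0]},
  {"gripper": 57,"delta_pos": [0,0,2.5],"dr": [0,0,0]},
])

```text
t: 7.43
ee_pos: [443.3, -62.6, 29.0]
orientation: [2.174, 0.106, -2.167]
ft_force: [0.3, 0.1, -0.4]
width: 50.0
```

Emit:
apply_moves([
  {"gripper": 57,"delta_pos": [-3,0,1.5],"dr": [0,0,0]},
  {"gripper": 57,"delta_pos": [-3,0,1],"dr": [0,0,0]},
  {"gripper": 57,"delta_pos": [-3,0,0],"dr": [0,0,0]},
  {"gripper": 57,"delta_pos": [-2,0,0],"dr": [0,0,0]},
  {"gripper": 57,"delta_pos": [0,0,0],"dr": [0,0,0]},
])

```text
t: 7.85
ee_pos: [420.7, -65.4, 142.5]
orientation: [2.18, 0.104, -2.161]
ft_force: [0.1, 0.4, -0.1]
width: 50.2
```

```bash
sed -i 's/<117)/<119.5)/' h.py; python3 - <<'E'
from h import *
look("t6");pose_for([400,-70,140],YB)
from workcell import ctrl
d=ctrl.get_image("top");a=d["img"][140:180,300:400];cv2.imwrite("pics/t7.png",cv2.resize(a,None,fx=8,fy=8)[:,:,::-1])
W=cloud(d);z=W[...,2];roi=np.zeros(z.shape,bool);roi[115:215,250:475]=1
for nm,m in(("mallet/glue",z>120),("chisel",(z>18)&(z<110)&(W[...,0]>715))):
    for c,n,P in blobs(m&roi,W): print(nm,c,n,*rect(P)[:3])
E
```

```text
[348. 186.] 1583 [35. 39. 43.] board frame [50. -7.] [138.8  96.3] 0.02 [[-19.0, 41.0], [-19.0, -55.0], [119.0, -55.0], [119.0, 41.0]]
dr [ 0.    -0.007 -0.002] dpos cm(tool now) [0.06 0.28 2.01] pos [419.7 -65.3 140.8] t 7.9 F [ 0.7 -0.2 -0.8] w 50.06734989166161
axes
 [[ 0.007  0.098 -0.995]
 [-0.001 -0.995 -0.098]
 [-1.     0.002 -0.007]]
mallet/glue [429. 160.] 170 [ 648.7 -255.3] [31.5 28.3] 28.27
mallet/glue [269. 194.] 105 [552.2 166.4] [26.7 26.1] 14.41
mallet/glue [417. 213.] 59 [ 504.3 -225.7] [37.6 10. ] 76.99
chisel [359. 128.] 315 [763.8 -76.7] [ 26.1 125.6] 14.3
```

View pics/t7.png

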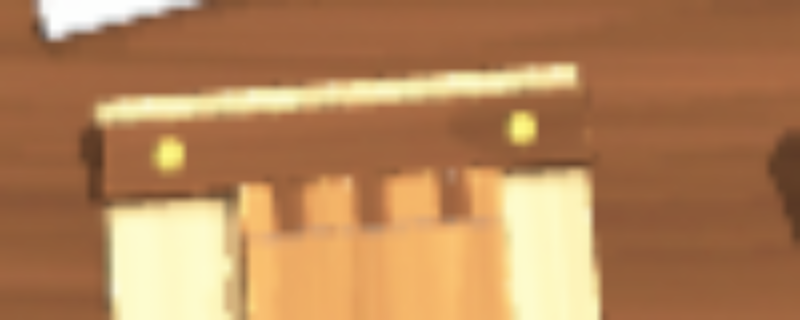

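The top end sits against the stop, crop row ~180, with no gap. Yaw is about 0, the centre line is at y≈−7 mm, and the foot is at −19 (so the top is at about 120). The robot is clear, so I'm handing in.

```bash
python3 -c "
from workcell import ctrl
print(ctrl.close_job())"
```

```text
the job is handed in; nothing more can be done
None
```

I tipped the small cherry board over towards the stop with open fingertips pushing on its back face. I then slid it along from its foot end, tool square to the planing board, until it pressed on the stop with about 13 N. After that I backed the arm off and handed the job in; the hand-in reports no verdict.

**Last checks:**
- **Workpiece:** it lies flat, with its top surface at about z = 39 mm. Its top end butts against the stop with no visible gap, at about x = 120 mm. It is square to the stop within about 0.01 rad, and its centre line is about 7 mm off the planing board's.
- **Other things:** the mallet, glue bottle and chisel measure within about 3 mm of where they started, which is about the camera error.
- **Time and contact:** about 8 s used, and the gripper touches nothing.
- **Limits of the checks:** no check failed or disagreed. The 120 mm is worked out from the foot end plus the 140 mm length, because my measuring mask cut off at 119.5 mm.

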